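Make up two glaze painters' kits

ROBOT

A 6-joint arm with a two-finger parallel gripper is mounted at the origin on the work surface. World frame = base frame: x ahead of the robot, y to its left, z up, the work surface at z = 0. Lengths are in m, angles in rad, forces in N, time in s.
With the tool pointing down it reaches from about 0.375 to 0.9 m from the base axis. Payload 3.1 kg.
Tool frame: the origin (TCP) lies between the finger pads; the fingertips stand 17 mm ahead of it and the grasp point (between the pads) lies 2 mm behind it (robot.nose_length is the distance from the TCP to the fingertips, in m); z points along the fingers, y is the line along which they close (so a half turn about z gives the same grasp; the last joint's range is limited). The gripper opens to 87 mm and grips with 3 to 60 N. Pads are 19 mm wide; open, the fingers measure 117 mm over their backs; the gripper's body (75 mm by 190 mm) begins 51 mm behind the grasp point.
Start: joints at [-1.419, 0.527, 1.433, -0, 1.181, -0.178], TCP at [0.203, -0.591, 0.24] pointing down, gripper open.
Joint ranges: [-3.08, 3.08], [-0.75, 2.2], [0.22, 2.44], [-1.43, 4.57], [0, 2.65], [-2.85, 2.85]. Speed limits (rad/s): [2.79, 2.79, 3.14, 3.14, 3.14, 3.14].

INTERFACE

Orientations are given as a unit quaternion [x, y, z, w].
In Python, from rig import robot, cams gives the robot as it stands.
- The arm moves only by the shell command python3 -m pendant 'ROWS' [FORCE]. ROWS is JSON, a list of rows, each an object with "jaw": the opening, from 0 (shut) to 1 (fully open); "linear": the shift along the tool's x, y, z in cm, a list of three; "twist": the turn about the tool's z in degrees. A call has 1 to 12 rows; each row shifts and turns the commanded pose from where the row before left it, along the tool's axes as they then stand; what a row does not reach is not made up. A row lasts 1/12 s, in which the tool goes at most 41.7 mm and 7.16 degrees, less where a joint would pass 70% of its speed; a pose out of reach is approached as far as the arm can. A call is refused whole if a number of a shift passes 4.17 or a number of a turn 7.16, either way. A call with a gripper value outside its range is refused whole. The fingers move at their own pace and stop on an object; FORCE is the grip in N (left out, the last holds). Time passes only in rows, so rows that do not move let the fingers close. It gives the time, the measured TCP pose, the force, the opening and the grip force at its end, in the units of the state.
- robot.get_obs(): the state, without advancing time (a new reading comes with each control period).
- cams.camera(name): name is "side" or "top" or "wrist"; returns a dict with "color" (400x640x3 uint8, blue, green, red), "depth" (400x640 float32, m along the optical axis (not along the pixel's ray), 0 where there is no reading), "fov_y" (degrees; the focal length in pixels is half the picture's height over the tangent of half this angle, whatever the lens; pixels are square), "cx", "cy" (the principal point, pixels), "view" (4x4, takes a point from world to camera coordinates). Camera axes: x right, y down, z forward; pixel columns grow to the right and rows downward; lengths in m; the calibration is good to about 2 mm. A picture is of the moment at which its call begins.
- robot.hand_in(): hands the job in; it is judged then, once.
The state is a dict: "time": time; "q": joint angles; "joint_velocities": joint speeds; "joint_torque": joint torques, N m; "position": TCP position; "tool_rot": TCP orientation; "ft_force": force on the tool from outside, world axes, zero at the start; "moment": the same for the moment, N m; "grip_width": finger opening in m; "grip_force": force on a finger pad.
Only numpy, scipy, OpenCV 4.12 (cv2) and the standard library are available. Lean on these libraries where they do the work, as an engineer would, in place of code of your own. Each camera call takes 0.05 s, during which the arm holds its last target. There are 200 camera calls.

TASK

Make up two painters' kits from the stock on the bench. The wooden tray gets the yellow squeeze bottle and the small white vase; the black tray gets the green squeeze bottle and the blue-lidded jar; stand them upright, flat on the tray's floor, one to a compartment, and slide the wooden post, chamfered foot first, fully home into the bored metal block on the black tray. Leave the terracotta bottle and the red-lidded jar standing where they are.

Things in the scene. Friction and masses are not known exactly. Their poses are not given: they have to be found in the camera images.
- yellow_bottle: squeeze bottle for glaze, loose, upright: yellow ribbed round body 48 to 49 mm diameter up to 62 mm height, then a shoulder, a white collar (28 mm diameter, 70 to 78 mm) and a white nozzle up to 88 mm; about 0.11 kg. Origin: centre of its underside, z up along its axis.
- green_bottle: squeeze bottle for glaze, loose, upright: green ribbed round body 48 to 49 mm diameter up to 62 mm height, then a shoulder, a white collar (28 mm diameter, 70 to 78 mm) and a white nozzle up to 88 mm; about 0.11 kg. Origin: centre of its underside, z up along its axis.
- terracotta_bottle: squeeze bottle for glaze, loose, upright: terracotta (red-brown) ribbed round body 48 to 49 mm diameter up to 62 mm height, then a shoulder, a white collar (28 mm diameter, 70 to 78 mm) and a white nozzle up to 88 mm; about 0.11 kg. Origin: centre of its underside, z up along its axis. A bystander: not part of either kit, to be left where it is.
- blue_jar: round white glaze jar with a blue lid, loose, upright: 52 mm diameter, 70 mm tall in all; about 0.14 kg. Origin: centre of its underside, z up.
- red_jar: round white glaze jar with a red lid, loose, upright: 52 mm diameter, 70 mm tall in all; about 0.14 kg. Origin: centre of its underside, z up. A bystander: to be left where it is.
- vase: small white ceramic vase with three thin dark lines round it, loose, upright: foot 38 mm diameter, widest part 54 mm diameter with straight sides from 20 to 42 mm height, narrowing to a 20 mm neck and a 28 mm lip; 75 mm tall; about 0.13 kg. Origin: centre of its underside, z up.
- post: round light-wood post (it holds a vase for painting), loose, standing on its foot: 28 mm diameter, 100 mm tall, the foot chamfered (22 mm diameter at the very bottom, full width from 4 mm up), dark rubber disc on top; about 0.07 kg. Origin: centre of its foot, z up along the post.
- wood_tray: open brown wooden tray, fixed to the bench, 86 mm (its x) by 168 mm (its y), walls 16 mm tall and 4 mm thick, floor 4 mm thick. A cross wall makes two equal square compartments, each 78 mm by 78 mm inside, centred at y = -41 mm and y = +41 mm. Either thing may go in either one. Origin: centre of its underside, z up.
- black_tray: open black plastic tray, fixed to the bench, 86 mm (its x) by 238 mm (its y), walls 16 mm tall and 4 mm thick, floor 4 mm thick. Two square compartments, each 78 mm by 78 mm inside, centred at y = -76 mm and y = +6 mm; either thing may go in either one. The third section, centred at y = +82 mm, holds the bored metal block. Origin: centre of its underside, z up.
- socket: square bright metal block, fixed on the black tray's floor, 60 by 60 mm and 40 mm tall, its sides parallel to the tray's. An upright blind bore in its middle, 30 mm diameter with a 2 mm chamfer at the mouth, 32 mm deep (its floor 8 mm above the block's underside), takes the post. Origin: centre of the block's underside, on the bore's axis, 4 mm above the bench; z up.
Not all that is in view belongs to the job. Leave any purple look-alike of the blue_jar alone. Several things look just like the yellow_bottle: the one meant starts farthest to the robot's right.

How it is judged:
At the end, for the whole second after the job is handed in: Each kit thing stands released and at rest on its tray's floor, inside a compartment, upright within 0.12 rad. The post is in the bore, within 5 mm of its axis and floor, upright within 0.1 rad. The terracotta bottle and red-lidded jar are within 25 mm of where they stood (x of yellow_bottle in the frame of wood_tray between -0.02 and 0.02 m and y of yellow_bottle in the frame of wood_tray between -0.065 and 0.065 m and z of yellow_bottle in the frame of wood_tray between 0 and 0.01 m and angle between each of yellow_bottle, vase, green_bottle, blue_jar's own z axis and vertical below 0.12 rad and linear speed of each of yellow_bottle, vase, green_bottle, blue_jar, post below 0.02 m/s and x of vase in the frame of wood_tray between -0.02 and 0.02 m and y of vase in the frame of wood_tray between -0.065 and 0.065 m and z of vase in the frame of wood_tray between 0 and 0.01 m and x of green_bottle in the frame of black_tray between -0.02 and 0.02 m and y of green_bottle in the frame of black_tray between -0.1 and 0.03 m and z of green_bottle in the frame of black_tray between 0 and 0.01 m and x of blue_jar in the frame of black_tray between -0.02 and 0.02 m and y of blue_jar in the frame of black_tray between -0.1 and 0.03 m and z of blue_jar in the frame of black_tray between 0 and 0.01 m and horizontal distance between post and socket below 0.005 m and z of post in the frame of socket between 0 and 0.013 m and angle between post's own z axis and vertical below 0.1 rad and distance of each of terracotta_bottle, red_jar from where it was at the start of the episode below 0.025 m); the robot touches nothing.
It fails at once if the terracotta bottle was moved or knocked over (distance of terracotta_bottle from where it was at the start of the episode above 0.025 m or angle between terracotta_bottle's own z axis and vertical above 0.5 rad).
It fails at once if the red-lidded jar was moved or knocked over (distance of red_jar from where it was at the start of the episode above 0.025 m or angle between red_jar's own z axis and vertical above 0.5 rad).
It also fails if it takes over 118 s, if anything falls off the work surface, if the arm or the gripper's body presses on something with over 40 N, if the wrist force passes 120 N, or if a joint passes its speed limit or range.

## Working session

There is one attempt and no reset: what is moved stays moved. The work goes in short steps, Python scripts to look and compute and a shell command to move; the robot and the scene stay as the last step left them, time stands still between calls to the robot, and variables do not carry over. Pictures are saved under pics/ and viewed, at most 14 in all, crops included, and the job is handed in when it is done.

```bash
ls; mkdir -p pics; cat > h.py <<'E'
import numpy as np, cv2
from rig import robot, cams
def shot(n):
    c=cams.camera(n); f=200/np.tan(np.radians(c["fov_y"])/2)
    return c,f
def cloud(c,f):
    d=c["depth"]; v,u=np.mgrid[0:400,0:640]
    P=np.stack([(u-c["cx"])/f*d,(v-c["cy"])/f*d,d,np.ones_like(d)],-1)
    W=P@np.linalg.inv(c["view"]).T
    W=W[...,:3]; W[d==0]=np.nan
    return W
E
python3 - <<'E'
from h import *
for n in ("top","side"):
    c,f=shot(n); cv2.imwrite(f"pics/{n}0.png",c["color"]); print(n,f,c["cx"],c["cy"],c["view"])
    np.savez(f"{n}0.npz",W=cloud(c,f),C=c["color"])
o=robot.get_obs();print(o)
E
```

```text
pics
top 381.77040739222093 314.729035770145 197.59725017780522 [[-0.02437016 -0.99930732 -0.02812445  0.06786362]
 [-0.99481351  0.0270204  -0.09806112  0.50757014]
 [ 0.09875312  0.02558882 -0.99478291  0.65739152]
 [ 0.          0.          0.          1.        ]]
side 405.28155741180007 320.2310114690054 207.30634077970947 [[ 0.98523802 -0.1706913   0.0130582  -0.49864417]
 [-0.10575152 -0.66683524 -0.73766345  0.10095431]
 [ 0.1346204   0.72539316 -0.6750423   0.77455055]
 [ 0.          0.          0.          1.        ]]
{'time': 0.1, 'q': array([-1.41851377e+00,  5.28389307e-01,  1.43377302e+00, -5.13065641e-06,
        1.18140795e+00, -1.78514769e-01]), 'joint_velocities': array([ 0.00108386, -0.004556  , -0.00148198,  0.00067318, -0.00049245,
        0.00025467]), 'joint_torque': array([-6.38520723e-04, -4.40984023e+01, -1.77151197e+01,  6.35001669e-02,
        5.34179772e-02, -3.76233982e-05]), 'position': array([ 0.2029191 , -0.5904767 ,  0.23865993]), 'tool_rot': array([ 9.86352153e-01,  1.64646447e-01,  1.05968891e-05, -9.88759593e-04]), 'ft_force': array([-0.21411373, -0.47010975, -0.12933993]), 'moment': array([ 0.06307398, -0.00630402, -0.00280851]), 'grip_force': 0.0, 'grip_width': 0.08715710051351182}
```

View pics/top0.png

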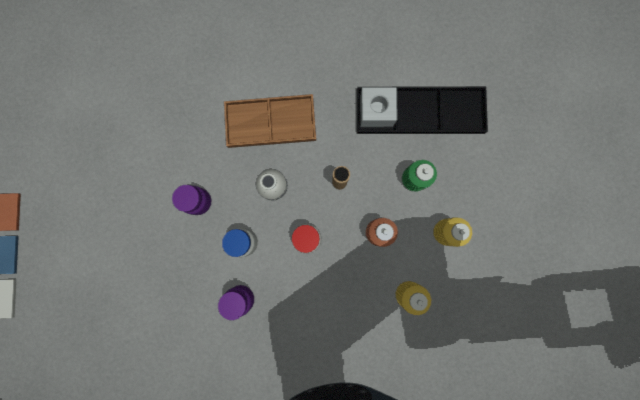

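View pics/side0.png

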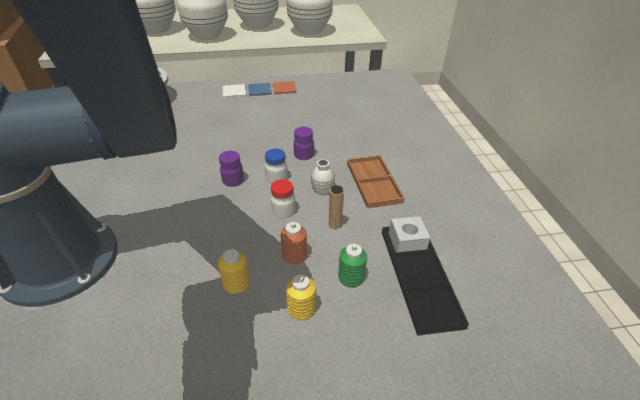

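Top view: the black tray with the socket is at upper right (socket bore at 378,105) and the wooden tray is at (270,120). Look-alikes:
- **Yellow:** (456,232) and (417,300). I choose (456,232), the one farthest right.
- **Blue jar:** (237,243). The purple ones at (187,198) and (234,304) are not it.
- **Green:** (424,175).
- **Vase:** (270,184).
- **Post:** (341,176).
- **Bystanders:** terracotta (382,232) and red (305,238).

```bash
cat > fit.py <<'E'
from h import *
from scipy.optimize import least_squares
def fit(W,xy,r,z0,z1,zoff=0):
    P=W[np.isfinite(W).all(1)]
    P=P[(P[:,2]>z0)&(P[:,2]<z1)&(np.hypot(*(P[:,:2]-xy).T)<r+.02)]
    s=least_squares(lambda p:np.hypot(P[:,0]-p[0],P[:,1]-p[1])-r,xy,loss="soft_l1",f_scale=.001)
    return s.x,len(P),np.median(abs(s.fun))
E
python3 - <<'E'
from fit import *
A=np.load("top0.npz");B=np.load("side0.npz")
T=A["W"]; S=B["W"]
objs=dict(yellow=(456,232,.0243,.01,.06,"b"),yellow2=(417,300,.0243,.01,.06,"b"),green=(424,175,.0243,.01,.06,"b"),terra=(382,232,.0243,.01,.06,"b"),
 blue=(237,243,.026,.01,.066,""),red=(305,238,.026,.01,.066,""),pur1=(187,198,.026,.01,.066,""),pur2=(234,304,.026,.01,.066,""),vase=(270,184,.027,.02,.042,""),post=(341,176,.014,.01,.095,""))
for n,(u,v,r,z0,z1,_) in objs.items():
    p=np.nanmedian(T[v-3:v+4,u-3:u+4].reshape(-1,3),0)
    out=[fit(X.reshape(-1,3),p[:2],r,z0,z1) for X in (T,S,np.vstack([T.reshape(-1,3),S.reshape(-1,3)]))]
    print(n,p.round(3),*[(o[0].round(4),o[1],round(o[2],4)) for o in out])
print("bench",np.nanmedian(T[330:360,100:200,2]),np.nanmedian(S[330:380,480:520,2]))
# trays: rims by height
for n,(u0,u1,v0,v1),L in (("wood",(215,325,88,155),.168),("black",(345,500,75,145),.238)):
    P=T[v0:v1,u0:u1].reshape(-1,3);P=P[np.isfinite(P).all(1)]
    for a,b in ((.0115,.022),(.035,.06)):
        Q=P[(P[:,2]>a)&(P[:,2]<b)]
        if len(Q)<30: continue
        (c,s,an)=cv2.minAreaRect((Q[:,:2]*1000).astype(np.float32)); print(n,a,len(Q),c,s,an)
C=cv2.resize(A["color"] if "color" in A else A["C"][210:330,370:500],None,fx=4,fy=4); cv2.imwrite("pics/c1.png",C)
E
```

```text
yellow [ 0.442 -0.175  0.078] (array([ 0.4426, -0.182 ]), 235, np.float64(0.0003)) (array([ 0.4418, -0.1814]), 508, np.float64(0.0004)) (array([ 0.4421, -0.1816]), 743, np.float64(0.0005))
yellow2 [ 0.336 -0.105  0.078] (array([ 0.3325, -0.1085]), 197, np.float64(0.0003)) (array([ 0.3319, -0.1079]), 505, np.float64(0.0004)) (array([ 0.3321, -0.1081]), 702, np.float64(0.0004))
green [ 0.537 -0.127  0.078] (array([ 0.5427, -0.1293]), 196, np.float64(0.0002)) (array([ 0.5417, -0.1289]), 474, np.float64(0.0004)) (array([ 0.5421, -0.1291]), 670, np.float64(0.0005))
terra [ 0.445 -0.055  0.078] (array([ 0.4454, -0.0589]), 88, np.float64(0.0002)) (array([ 0.4446, -0.0586]), 454, np.float64(0.0005)) (array([ 0.4447, -0.0587]), 542, np.float64(0.0005))
blue [0.432 0.185 0.07 ] (array([0.4332, 0.1903]), 222, np.float64(0.0012)) (array([0.4328, 0.1899]), 429, np.float64(0.0015)) (array([0.4329, 0.19  ]), 651, np.float64(0.0013))
red [0.438 0.071 0.07 ] (array([0.4372, 0.0734]), 78, np.float64(0.0008)) (array([0.437 , 0.0729]), 491, np.float64(0.0014)) (array([0.437, 0.073]), 569, np.float64(0.0
[... 408 characters left out ...]
 ]), 76, np.float64(0.0002)) (array([0.5339, 0.1317]), 184, np.float64(0.0006)) (array([0.5343, 0.1318]), 260, np.float64(0.0005))
post [0.535 0.01  0.1  ] (array([0.5397, 0.0097]), 114, np.float64(0.0001)) (array([0.539 , 0.0095]), 427, np.float64(0.0005)) (array([0.5392, 0.0095]), 541, np.float64(0.0005))
bench -0.0007578705866642665 0.00023352197184722812
wood 0.0115 756 (658.4866333007812, 136.6739501953125) (86.8117904663086, 168.0645294189453) 2.7573792934417725
black 0.0115 1069 (669.5447387695312, -145.82232666015625) (237.8633575439453, 87.45764923095703) 88.4094467163086
black 0.035 1001 (672.8824462890625, -63.53644561767578) (59.89748764038086, 61.89886474609375) 88.2669906616211
```

View pics/c1.png

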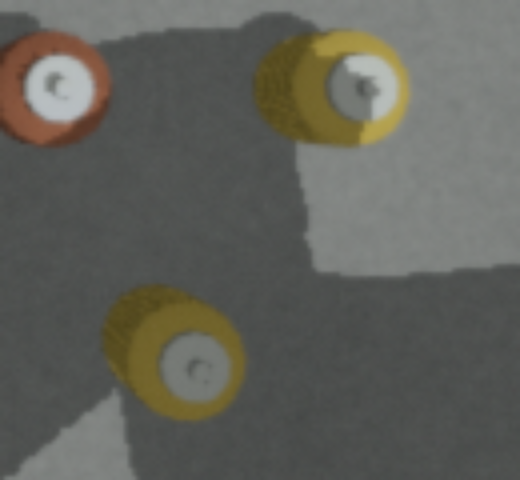

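The crop shows the chosen yellow bottle at upper right, full-image (456,232), y = -0.182. The other yellow is lower left at y = -0.108. I'll start by turning the tool so that it closes along world x.

```bash
cat > g.py <<'E'
# offsets to a target in tool cm: python3 g.py x y z(TCP)
import sys
from h import *
from scipy.spatial.transform import Rotation as R
o=robot.get_obs(); r=R.from_quat(o["tool_rot"]); M=r.as_matrix()
print("t",round(o["time"],2),"pos",o["position"].round(4),"psi",round(float(np.degrees(np.arctan2(M[1,0],M[0,0]))),2),"tilt",round(float(np.degrees(np.arccos(-M[2,2]))),2),"F",o["ft_force"].round(1),"w",round(o["grip_width"],4),round(o["grip_force"],1))
if len(sys.argv)>3: print("tool cm",((M.T@(np.array(sys.argv[1:4],float)-o["position"]))*100).round(2))
E
python3 -m pendant '[{"jaw":1,"linear":[0,0,0],"twist":-7.1},{"jaw":1,"linear":[0,0,0],"twist":-7.1},{"jaw":1,"linear":[0,0,0],"twist":-7.1},{"jaw":1,"linear":[0,0,0],"twist":-7.1},{"jaw":1,"linear":[0,0,0],"twist":-7.1},{"jaw":1,"linear":[0,0,0],"twist":-7.1},{"jaw":1,"linear":[0,0,0],"twist":-7.1},{"jaw":1,"linear":[0,0,0],"twist":-7.1},{"jaw":1,"linear":[0,0,0],"twist":-7.1},{"jaw":1,"linear":[0,0,0],"twist":-7.1}]'
python3 g.py 0.542 -0.129 0.2
```

```text
time: 0.93
position: [0.203, -0.5907, 0.239]
tool_rot: [0.705, 0.709, 0.0, -0.001]
ft_force: [-0.4, -0.4, 0.3]
grip_width: 0.0868
grip_force: 0.0
t 0.93 pos [ 0.203  -0.5907  0.239 ] psi 90.3 tilt 0.08 F [-0.4 -0.4  0.3] w 0.0868 0.0
tool cm [45.98 34.15  3.95]
```

```bash
python3 -m pendant '[{"jaw":1,"linear":[1.5,1.1,0],"twist":0},{"jaw":1,"linear":[3,2.2,0],"twist":0},{"jaw":1,"linear":[3,2.2,0],"twist":0},{"jaw":1,"linear":[3,2.2,0],"twist":0},{"jaw":1,"linear":[3,2.2,0],"twist":0},{"jaw":1,"linear":[3,2.2,0],"twist":0},{"jaw":1,"linear":[3,2.2,0],"twist":0},{"jaw":1,"linear":[3,2.2,0],"twist":0},{"jaw":1,"linear":[3,2.2,0],"twist":0},{"jaw":1,"linear":[3,2.2,0],"twist":0},{"jaw":1,"linear":[3,2.2,0],"twist":0},{"jaw":1,"linear":[3,2.2,0],"twist":0}]' >/dev/null
python3 -m pendant '[{"jaw":1,"linear":[3,2.2,0.5],"twist":0},{"jaw":1,"linear":[3,2.2,0.5],"twist":0},{"jaw":1,"linear":[3,2.2,0.5],"twist":0},{"jaw":1,"linear":[1.5,1.6,0.5],"twist":0},{"jaw":1,"linear":[0.9,1.1,0.5],"twist":0},{"jaw":1,"linear":[0,0,0],"twist":0},{"jaw":1,"linear":[0,0,0],"twist":0}]'
python3 g.py 0.542 -0.129 0.045
```

```text
time: 2.52
position: [0.5491, -0.1323, 0.2138]
tool_rot: [0.707, 0.707, -0.001, -0.001]
ft_force: [-0.3, -0.1, -0.1]
grip_width: 0.0871
grip_force: 0.0
t 2.52 pos [ 0.5491 -0.1323  0.2138] psi 90.03 tilt 0.1 F [-0.3 -0.1 -0.1] w 0.0871 0.0
tool cm [ 0.33 -0.68 16.89]
```

```bash
python3 -m pendant '[{"jaw":1,"linear":[0.15,-0.35,2],"twist":0},{"jaw":1,"linear":[0.15,-0.35,3],"twist":0},{"jaw":1,"linear":[0,0,3],"twist":0},{"jaw":1,"linear":[0,0,3],"twist":0},{"jaw":1,"linear":[0,0,2.5],"twist":0},{"jaw":1,"linear":[0,0,2],"twist":0},{"jaw":1,"linear":[0,0,1.3],"twist":0},{"jaw":1,"linear":[0,0,0],"twist":0}]'
python3 -m pendant '[{"jaw":0,"linear":[0,0,0],"twist":0},{"jaw":0,"linear":[0,0,0],"twist":0},{"jaw":0,"linear":[0,0,0],"twist":0},{"jaw":0,"linear":[0,0,0],"twist":0},{"jaw":0,"linear":[0,0,0],"twist":0},{"jaw":0,"linear":[0,0,0],"twist":0}]' 15
python3 g.py 0.542 -0.129 0.045
```

```text
time: 3.18
position: [0.5398, -0.1303, 0.0441]
tool_rot: [0.708, 0.706, -0.001, -0.003]
ft_force: [-0.8, 0.2, 0.1]
grip_width: 0.087
grip_force: 0.0
time: 3.68
position: [0.5428, -0.1295, 0.0473]
tool_rot: [0.707, 0.707, 0.0, 0.001]
ft_force: [0.4, 1.1, -0.1]
grip_width: 0.0551
grip_force: 0.0
t 3.68 pos [ 0.5428 -0.1295  0.0473] psi 89.96 tilt 0.07 F [ 0.4  1.1 -0.1] w 0.0551 0.0
tool cm [ 0.05 -0.08  0.23]
```

```bash
python3 -m pendant '[{"jaw":0,"linear":[0,0,0],"twist":0},{"jaw":0,"linear":[0,0,0],"twist":0},{"jaw":0,"linear":[0,0,0],"twist":0},{"jaw":0,"linear":[0,0,0],"twist":0}]'
python3 -m pendant '[{"jaw":0,"linear":[0,0,-1],"twist":0},{"jaw":0,"linear":[0,0,-2],"twist":0},{"jaw":0,"linear":[0,0,-3],"twist":0},{"jaw":0,"linear":[0,0,-3],"twist":0},{"jaw":0,"linear":[0,0,0],"twist":0}]'
python3 g.py 0.6674 -0.2218 0.051
```

```text
time: 4.02
position: [0.5424, -0.1293, 0.047]
tool_rot: [0.707, 0.707, -0.0, 0.0]
ft_force: [-2.2, 0.2, 5.9]
grip_width: 0.0477
grip_force: 15.0
time: 4.43
position: [0.5458, -0.1307, 0.1418]
tool_rot: [0.707, 0.707, 0.002, 0.005]
ft_force: [1.8, -0.6, -0.9]
grip_width: 0.0476
grip_force: 15.0
t 4.43 pos [ 0.5458 -0.1307  0.1418] psi 89.96 tilt 0.62 F [ 1.8 -0.6 -0.9] w 0.0476 15.0
tool cm [-9.07 12.07  9.24]
```

```bash
python3 -m pendant '[{"jaw":0,"linear":[-1,1.5,0],"twist":0},{"jaw":0,"linear":[-2,2.7,0],"twist":0},{"jaw":0,"linear":[-2.2,2.8,0],"twist":0},{"jaw":0,"linear":[-2.1,2.8,0],"twist":0},{"jaw":0,"linear":[-1.3,1.7,0],"twist":0},{"jaw":0,"linear":[-0.6,0.8,0],"twist":0},{"jaw":0,"linear":[0,0,1],"twist":0},{"jaw":0,"linear":[0,0,2],"twist":0},{"jaw":0,"linear":[0,0,2],"twist":0},{"jaw":0,"linear":[0,0,1],"twist":0},{"jaw":0,"linear":[0,0,0],"twist":0},{"jaw":0,"linear":[0,0,0],"twist":0}]'
python3 g.py 0.6674 -0.2218 0.0515
```

```text
time: 5.43
position: [0.6642, -0.2205, 0.0753]
tool_rot: [0.707, 0.707, -0.0, -0.001]
ft_force: [0.3, 0.5, -0.7]
grip_width: 0.0472
grip_force: 15.0
t 5.43 pos [ 0.6642 -0.2205  0.0753] psi 89.97 tilt 0.18 F [ 0.3  0.5 -0.7] w 0.0472 15.0
tool cm [-0.13  0.33  2.38]
```

Lower, release to about 70 mm, rise and head for the blue jar.

```bash
python3 -m pendant '[{"jaw":0,"linear":[-0.1,0.3,1],"twist":0},{"jaw":0,"linear":[0,0,0.8],"twist":0},{"jaw":0,"linear":[0,0,0.5],"twist":0},{"jaw":0,"linear":[0,0,0],"twist":0},{"jaw":0,"linear":[0,0,0],"twist":0}]'
python3 -m pendant '[{"jaw":0.85,"linear":[0,0,0.05],"twist":0},{"jaw":0.85,"linear":[0,0,0],"twist":0},{"jaw":0.85,"linear":[0,0,0],"twist":0},{"jaw":0.85,"linear":[0,0,0],"twist":0},{"jaw":0.85,"linear":[0,0,0],"twist":0},{"jaw":0.85,"linear":[0,0,-2],"twist":0},{"jaw":0.85,"linear":[0,0,-4],"twist":0},{"jaw":0.85,"linear":[0,0,-4],"twist":0},{"jaw":0.85,"linear":[0,0,-2],"twist":0},{"jaw":0.85,"linear":[0,0,0],"twist":0}]'
python3 g.py 0.4328 0.19 0.17
python3 - <<'E'
from fit import *
c,f=shot("top"); W=cloud(c,f).reshape(-1,3)
print(fit(W,np.array([.667,-.222]),.0243,.018,.062)[0:2]); q=np.hypot(W[:,0]-.667,W[:,1]+.222)<.02; print(np.nanmax(W[q,2]))
cv2.imwrite("pics/top1.png",c["color"])
E
```

```text
time: 5.85
position: [0.6681, -0.2223, 0.0532]
tool_rot: [0.707, 0.707, -0.0, -0.0]
ft_force: [0.1, 0.5, -1.4]
grip_width: 0.0473
grip_force: 15.0
time: 6.68
position: [0.672, -0.2242, 0.1804]
tool_rot: [0.707, 0.707, 0.002, 0.006]
ft_force: [1.2, -1.0, 0.7]
grip_width: 0.0739
grip_force: 0.0
t 6.68 pos [ 0.672  -0.2242  0.1804] psi 89.96 tilt 0.76 F [ 1.2 -1.   0.7] w 0.0739 0.0
tool cm [ 41.41 -23.96   0.51]
(array([ 0.6694973 , -0.22235979]), 314)
0.09408990698144426
```

View pics/top1.png

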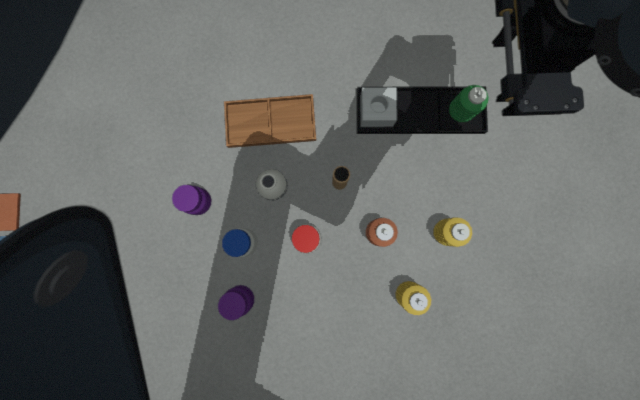

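The green bottle stands in the black tray's end compartment at (468,103) and the others are undisturbed. Next is the blue jar at (237,243).

```bash
python3 -m pendant '[{"jaw":0.9,"linear":[1.5,-0.9,0],"twist":0},{"jaw":0.9,"linear":[3.2,-1.8,0],"twist":0},{"jaw":0.9,"linear":[3.2,-1.8,0],"twist":0},{"jaw":0.9,"linear":[3.2,-1.8,0],"twist":0},{"jaw":0.9,"linear":[3.2,-1.8,0],"twist":0},{"jaw":0.9,"linear":[3.2,-1.8,0],"twist":0},{"jaw":0.9,"linear":[3.2,-1.8,0],"twist":0},{"jaw":0.9,"linear":[3.2,-1.8,0],"twist":0},{"jaw":0.9,"linear":[3.2,-1.8,0],"twist":0},{"jaw":0.9,"linear":[3.2,-1.8,0],"twist":0},{"jaw":0.9,"linear":[3.2,-1.8,0],"twist":0},{"jaw":0.9,"linear":[3.2,-1.8,0],"twist":0}]' >/dev/null
python3 -m pendant '[{"jaw":0.9,"linear":[3,-1.8,0],"twist":0},{"jaw":0.9,"linear":[1.5,-1,0],"twist":0},{"jaw":0.9,"linear":[0,0,1],"twist":0},{"jaw":0.9,"linear":[0,0,3],"twist":0},{"jaw":0.9,"linear":[0,0,3],"twist":0},{"jaw":0.9,"linear":[0,0,0],"twist":0},{"jaw":0.9,"linear":[0,0,0],"twist":0}]'
python3 g.py 0.4328 0.19 0.036
```

```text
time: 8.32
position: [0.4315, 0.1894, 0.1013]
tool_rot: [0.707, 0.707, -0.003, -0.002]
ft_force: [-0.6, 0.5, -0.3]
grip_width: 0.0784
grip_force: 0.0
t 8.32 pos [0.4315 0.1894 0.1013] psi 89.95 tilt 0.38 F [-0.6  0.5 -0.3] w 0.0784 0.0
tool cm [0.07 0.18 6.53]
```

```bash
python3 -m pendant '[{"jaw":0.9,"linear":[0,0.1,2],"twist":0},{"jaw":0.9,"linear":[0,0,2.5],"twist":0},{"jaw":0.9,"linear":[0,0,1.2],"twist":0},{"jaw":0.9,"linear":[0,0,0.5],"twist":0},{"jaw":0.9,"linear":[0,0,0],"twist":0},{"jaw":0,"linear":[0,0,0],"twist":0},{"jaw":0,"linear":[0,0,0],"twist":0},{"jaw":0,"linear":[0,0,0],"twist":0},{"jaw":0,"linear":[0,0,0],"twist":0},{"jaw":0,"linear":[0,0,0],"twist":0},{"jaw":0,"linear":[0,0,0],"twist":0},{"jaw":0,"linear":[0,0,0],"twist":0}]'
python3 g.py 0.6697 -0.1398 0.04
```

```text
time: 9.32
position: [0.434, 0.1897, 0.0416]
tool_rot: [0.707, 0.707, -0.0, -0.0]
ft_force: [-1.1, -0.1, 5.2]
grip_width: 0.0511
grip_force: 15.0
t 9.32 pos [0.434  0.1897 0.0416] psi 89.96 tilt 0.06 F [-1.1 -0.1  5.2] w 0.0511 15.0
tool cm [-32.93  23.59   0.14]
```

```bash
python3 -m pendant '[{"jaw":0,"linear":[0,0,-1],"twist":0},{"jaw":0,"linear":[0,0,-3],"twist":0},{"jaw":0,"linear":[0,0,-4],"twist":0},{"jaw":0,"linear":[0,0,-3],"twist":0},{"jaw":0,"linear":[0,0,-1],"twist":0},{"jaw":0,"linear":[-1.5,1.05,0],"twist":0},{"jaw":0,"linear":[-3,2.15,0],"twist":0},{"jaw":0,"linear":[-3,2.15,0],"twist":0},{"jaw":0,"linear":[-3,2.15,0],"twist":0},{"jaw":0,"linear":[-3,2.15,0],"twist":0},{"jaw":0,"linear":[-3,2.15,0],"twist":0},{"jaw":0,"linear":[-3,2.15,0],"twist":0}]' >/dev/null
python3 -m pendant '[{"jaw":0,"linear":[-3,2.15,0],"twist":0},{"jaw":0,"linear":[-3,2.15,0],"twist":0},{"jaw":0,"linear":[-3,2.15,0],"twist":0},{"jaw":0,"linear":[-2.7,1.9,0],"twist":0},{"jaw":0,"linear":[-1.7,1.2,0],"twist":0},{"jaw":0,"linear":[0,0,1],"twist":0},{"jaw":0,"linear":[0,0,3],"twist":0},{"jaw":0,"linear":[0,0,3],"twist":0},{"jaw":0,"linear":[0,0,1.5],"twist":0},{"jaw":0,"linear":[0,0,0],"twist":0},{"jaw":0,"linear":[0,0,0],"twist":0},{"jaw":0,"linear":[0,0,0],"twist":0}]'
python3 g.py 0.6685 -0.1405 0.0456
```

```text
time: 11.32
position: [0.67, -0.1393, 0.0772]
tool_rot: [0.707, 0.707, 0.0, 0.001]
ft_force: [-0.1, -0.3, -1.3]
grip_width: 0.0507
grip_force: 15.0
t 11.32 pos [ 0.67   -0.1393  0.0772] psi 89.97 tilt 0.1 F [-0.1 -0.3 -1.3] w 0.0507 15.0
tool cm [-0.12 -0.16  3.16]
```

```bash
python3 -m pendant '[{"jaw":0,"linear":[-0.1,-0.1,1.5],"twist":0},{"jaw":0,"linear":[0,0,1],"twist":0},{"jaw":0,"linear":[0,0,0.5],"twist":0},{"jaw":0,"linear":[0,0,0.1],"twist":0},{"jaw":0,"linear":[0,0,0],"twist":0},{"jaw":0,"linear":[0,0,0],"twist":0}]'
python3 -m pendant '[{"jaw":0.9,"linear":[0,0,0],"twist":0},{"jaw":0.9,"linear":[0,0,0],"twist":0},{"jaw":0.9,"linear":[0,0,0],"twist":0},{"jaw":0.9,"linear":[0,0,0],"twist":0},{"jaw":0.9,"linear":[0,0,0],"twist":0},{"jaw":0.9,"linear":[0,0,-2],"twist":0},{"jaw":0.9,"linear":[0,0,-4],"twist":0},{"jaw":0.9,"linear":[0,0,-4],"twist":0},{"jaw":0.9,"linear":[0,0,-2],"twist":0},{"jaw":0.9,"linear":[0,0,0],"twist":0}]'
python3 g.py 0.442 -0.1816 0.15
python3 - <<'E'
from fit import *
c,f=shot("top"); W=cloud(c,f).reshape(-1,3)
print(fit(W,np.array([.668,-.14]),.026,.018,.072)); q=np.hypot(W[:,0]-.669,W[:,1]+.14)<.02; print(np.nanmax(W[q,2]))
E
```

```text
time: 11.82
position: [0.6688, -0.1406, 0.0456]
tool_rot: [0.707, 0.707, 0.0, 0.0]
ft_force: [-0.3, -0.2, -0.5]
grip_width: 0.0513
grip_force: 15.0
time: 12.65
position: [0.6722, -0.1418, 0.1719]
tool_rot: [0.707, 0.707, 0.003, 0.006]
ft_force: [-0.3, 0.0, 1.0]
grip_width: 0.078
grip_force: 0.0
t 12.65 pos [ 0.6722 -0.1418  0.1719] psi 89.96 tilt 0.73 F [-0.3  0.   1. ] w 0.078 0.0
tool cm [ -3.99 -23.04   1.93]
(array([ 0.67100536, -0.14310018]), 398, np.float64(0.0013907571492924008))
0.07701086723341011
```

```bash
python3 -m pendant '[{"jaw":0.9,"linear":[-0.3,-1.7,0],"twist":0},{"jaw":0.9,"linear":[-0.7,-3.8,0],"twist":0},{"jaw":0.9,"linear":[-0.7,-4,0],"twist":0},{"jaw":0.9,"linear":[-0.7,-4,0],"twist":0},{"jaw":0.9,"linear":[-0.7,-4,0],"twist":0},{"jaw":0.9,"linear":[-0.7,-3.5,0],"twist":0},{"jaw":0.9,"linear":[-0.3,-1.7,0],"twist":0},{"jaw":0.9,"linear":[0,0,1],"twist":0},{"jaw":0.9,"linear":[0,0,2.5],"twist":0},{"jaw":0.9,"linear":[0,0,0],"twist":0},{"jaw":0.9,"linear":[0,0,0],"twist":0}]'
python3 g.py 0.442 -0.1816 0.045
```

```text
time: 13.62
position: [0.4398, -0.1803, 0.1285]
tool_rot: [0.707, 0.707, -0.0, -0.003]
ft_force: [-0.5, -0.4, 0.3]
grip_width: 0.0781
grip_force: 0.0
t 13.62 pos [ 0.4398 -0.1803  0.1285] psi 89.94 tilt 0.32 F [-0.5 -0.4  0.3] w 0.0781 0.0
tool cm [-0.16  0.26  8.35]
```

```bash
python3 -m pendant '[{"jaw":0.9,"linear":[-0.1,0.2,2],"twist":0},{"jaw":0.9,"linear":[0,0,3],"twist":0},{"jaw":0.9,"linear":[0,0,2.2],"twist":0},{"jaw":0.9,"linear":[0,0,1],"twist":0},{"jaw":0.9,"linear":[0,0,0],"twist":0},{"jaw":0,"linear":[0,0,0],"twist":0},{"jaw":0,"linear":[0,0,0],"twist":0},{"jaw":0,"linear":[0,0,0],"twist":0},{"jaw":0,"linear":[0,0,0],"twist":0},{"jaw":0,"linear":[0,0,0],"twist":0},{"jaw":0,"linear":[0,0,0],"twist":0},{"jaw":0,"linear":[0,0,0],"twist":0}]'
python3 -m pendant '[{"jaw":0,"linear":[0,0,0],"twist":0},{"jaw":0,"linear":[0,0,0],"twist":0}]'
python3 g.py 0.6605 0.0957 0.05
```

```text
time: 14.62
position: [0.4432, -0.1823, 0.0487]
tool_rot: [0.707, 0.707, -0.0, 0.0]
ft_force: [-1.3, -0.0, 6.7]
grip_width: 0.0473
grip_force: 15.0
time: 14.78
position: [0.4432, -0.1823, 0.0487]
tool_rot: [0.707, 0.707, -0.0, 0.0]
ft_force: [-0.9, 1.1, 7.0]
grip_width: 0.0478
grip_force: 15.0
t 14.78 pos [ 0.4432 -0.1823  0.0487] psi 89.96 tilt 0.01 F [-0.9  1.1  7. ] w 0.0478 15.0
tool cm [27.81 21.71 -0.13]
```

```bash
python3 -m pendant '[{"jaw":0,"linear":[0,0,-1],"twist":0},{"jaw":0,"linear":[0,0,-3],"twist":0},{"jaw":0,"linear":[0,0,-4],"twist":0},{"jaw":0,"linear":[0,0,-3],"twist":0},{"jaw":0,"linear":[0,0,-1],"twist":0},{"jaw":0,"linear":[1.4,1.05,0],"twist":0},{"jaw":0,"linear":[2.8,2.15,0],"twist":0},{"jaw":0,"linear":[2.8,2.15,0],"twist":0},{"jaw":0,"linear":[2.8,2.15,0],"twist":0},{"jaw":0,"linear":[2.8,2.15,0],"twist":0},{"jaw":0,"linear":[2.8,2.15,0],"twist":0},{"jaw":0,"linear":[2.8,2.15,0],"twist":0}]' >/dev/null
python3 -m pendant '[{"jaw":0,"linear":[2.8,2.15,0],"twist":0},{"jaw":0,"linear":[2.8,2.15,0],"twist":0},{"jaw":0,"linear":[2.5,2.1,0],"twist":0},{"jaw":0,"linear":[1.4,1.1,0],"twist":0},{"jaw":0,"linear":[0,0,1],"twist":0},{"jaw":0,"linear":[0,0,3],"twist":0},{"jaw":0,"linear":[0,0,3],"twist":0},{"jaw":0,"linear":[0,0,1.5],"twist":0},{"jaw":0,"linear":[0,0,0],"twist":0},{"jaw":0,"linear":[0,0,0],"twist":0},{"jaw":0,"linear":[0,0,0],"twist":0}]'
python3 g.py 0.6598 0.0957 0.0527
```

```text
time: 16.7
position: [0.6586, 0.094, 0.0841]
tool_rot: [0.708, 0.707, 0.0, 0.001]
ft_force: [0.4, -0.2, -0.5]
grip_width: 0.0478
grip_force: 15.0
t 16.7 pos [0.6586 0.094  0.0841] psi 89.92 tilt 0.08 F [ 0.4 -0.2 -0.5] w 0.0478 15.0
tool cm [0.17 0.12 3.14]
```

```bash
python3 -m pendant '[{"jaw":0,"linear":[0.2,0.1,1.5],"twist":0},{"jaw":0,"linear":[0,0,1],"twist":0},{"jaw":0,"linear":[0,0,0.5],"twist":0},{"jaw":0,"linear":[0,0,0.1],"twist":0},{"jaw":0,"linear":[0,0,0],"twist":0},{"jaw":0,"linear":[0,0,0],"twist":0}]'
python3 -m pendant '[{"jaw":0.9,"linear":[0,0,0],"twist":0},{"jaw":0.9,"linear":[0,0,0],"twist":0},{"jaw":0.9,"linear":[0,0,0],"twist":0},{"jaw":0.9,"linear":[0,0,0],"twist":0},{"jaw":0.9,"linear":[0,0,0],"twist":0},{"jaw":0.9,"linear":[0,0,-2],"twist":0},{"jaw":0.9,"linear":[0,0,-4],"twist":0},{"jaw":0.9,"linear":[0,0,-4],"twist":0},{"jaw":0.9,"linear":[0,0,-2],"twist":0},{"jaw":0.9,"linear":[0,0,0],"twist":0}]'
python3 g.py 0.5343 0.1318 0.12
python3 - <<'E'
from fit import *
c,f=shot("top"); W=cloud(c,f).reshape(-1,3)
print(fit(W,np.array([.66,.096]),.0243,.018,.062)); q=np.hypot(W[:,0]-.66,W[:,1]-.096)<.02; print(np.nanmax(W[q,2]))
E
```

```text
time: 17.2
position: [0.6585, 0.0966, 0.0521]
tool_rot: [0.707, 0.707, -0.0, -0.0]
ft_force: [-0.9, -0.5, 1.9]
grip_width: 0.0476
grip_force: 15.0
time: 18.03
position: [0.6631, 0.0966, 0.1786]
tool_rot: [0.707, 0.707, 0.004, 0.005]
ft_force: [0.8, -0.8, -0.5]
grip_width: 0.0782
grip_force: 0.0
t 18.03 pos [0.6631 0.0966 0.1786] psi 89.96 tilt 0.73 F [ 0.8 -0.8 -0.5] w 0.0782 0.0
tool cm [  3.51 -12.96   5.7 ]
(array([0.64044587, 0.07864177]), 3, np.float64(0.006416432728045127))Traceback (most recent call last):
  File "<stdin>", line 3, in <module>
    res = np.fmax.reduce(a, axis=axis, out=out, **kwargs)
ValueError: zero-size array to reduction operation fmax which has no identity
```

```bash
python3 -m pendant '[{"jaw":0.9,"linear":[0.4,-1.6,0],"twist":0},{"jaw":0.9,"linear":[1,-3.5,0],"twist":0},{"jaw":0.9,"linear":[1,-3.5,0],"twist":0},{"jaw":0.9,"linear":[0.7,-2.6,0],"twist":0},{"jaw":0.9,"linear":[0.4,-1.4,0],"twist":0},{"jaw":0.9,"linear":[0,0,1],"twist":0},{"jaw":0.9,"linear":[0,0,3],"twist":0},{"jaw":0.9,"linear":[0,0,2.5],"twist":0},{"jaw":0.9,"linear":[0,0,0],"twist":0},{"jaw":0.9,"linear":[0,0,0],"twist":0}]'
python3 g.py 0.5343 0.1318 0.034
```

```text
time: 18.92
position: [0.5322, 0.1313, 0.1048]
tool_rot: [0.708, 0.707, -0.002, -0.002]
ft_force: [0.2, -0.0, 0.1]
grip_width: 0.0784
grip_force: 0.0
t 18.92 pos [0.5322 0.1313 0.1048] psi 89.93 tilt 0.28 F [ 0.2 -0.   0.1] w 0.0784 0.0
tool cm [0.05 0.24 7.08]
```

```bash
python3 -m pendant '[{"jaw":0.9,"linear":[0,0.1,2],"twist":0},{"jaw":0.9,"linear":[0,0,2.5],"twist":0},{"jaw":0.9,"linear":[0,0,1.7],"twist":0},{"jaw":0.9,"linear":[0,0,0.8],"twist":0},{"jaw":0.9,"linear":[0,0,0],"twist":0},{"jaw":0,"linear":[0,0,0],"twist":0},{"jaw":0,"linear":[0,0,0],"twist":0},{"jaw":0,"linear":[0,0,0],"twist":0},{"jaw":0,"linear":[0,0,0],"twist":0},{"jaw":0,"linear":[0,0,0],"twist":0},{"jaw":0,"linear":[0,0,0],"twist":0},{"jaw":0,"linear":[0,0,0],"twist":0}]'
python3 g.py 0.6565 0.1777 0.038
```

```text
time: 19.92
position: [0.5344, 0.1317, 0.0379]
tool_rot: [0.707, 0.707, 0.0, 0.0]
ft_force: [0.0, 0.2, 6.2]
grip_width: 0.0535
grip_force: 15.0
t 19.92 pos [0.5344 0.1317 0.0379] psi 89.96 tilt 0.06 F [0.  0.2 6.2] w 0.0535 15.0
tool cm [4.610e+00 1.221e+01 1.000e-02]
```

```bash
python3 -m pendant '[{"jaw":0,"linear":[0,0,-1],"twist":0},{"jaw":0,"linear":[0,0,-3],"twist":0},{"jaw":0,"linear":[0,0,-3],"twist":0},{"jaw":0,"linear":[0.5,0,-1],"twist":0},{"jaw":0,"linear":[1.6,2,0],"twist":0},{"jaw":0,"linear":[1.4,3.4,0],"twist":0},{"jaw":0,"linear":[0.7,3.4,0],"twist":0},{"jaw":0,"linear":[0.4,2.4,0],"twist":0},{"jaw":0,"linear":[0,1,1],"twist":0},{"jaw":0,"linear":[0,0,2.5],"twist":0},{"jaw":0,"linear":[0,0,1],"twist":0},{"jaw":0,"linear":[0,0,0],"twist":0}]'
python3 -m pendant '[{"jaw":0,"linear":[0,0,0],"twist":0}]'
python3 g.py 0.6555 0.1777 0.042
```

```text
time: 20.92
position: [0.6513, 0.177, 0.0673]
tool_rot: [0.707, 0.707, -0.004, -0.004]
ft_force: [-0.6, 0.1, -1.8]
grip_width: 0.0534
grip_force: 15.0
time: 21.0
position: [0.6536, 0.1773, 0.0703]
tool_rot: [0.707, 0.707, -0.002, -0.002]
ft_force: [-0.5, 0.2, -0.6]
grip_width: 0.0536
grip_force: 15.0
t 21.0 pos [0.6536 0.1773 0.0703] psi 89.95 tilt 0.31 F [-0.5  0.2 -0.6] w 0.0536 15.0
tool cm [0.04 0.2  2.83]
```

```bash
python3 -m pendant '[{"jaw":0,"linear":[0,0.1,1.3],"twist":0},{"jaw":0,"linear":[0,0,1],"twist":0},{"jaw":0,"linear":[0,0,0.6],"twist":0},{"jaw":0,"linear":[0,0,0.1],"twist":0},{"jaw":0,"linear":[0,0,0],"twist":0},{"jaw":0,"linear":[0,0,0],"twist":0}]'
python3 g.py 0.6555 0.1777 0.042
```

```text
time: 21.5
position: [0.6572, 0.1775, 0.042]
tool_rot: [0.707, 0.707, 0.0, 0.0]
ft_force: [-0.3, 0.7, -0.6]
grip_width: 0.0533
grip_force: 15.0
t 21.5 pos [0.6572 0.1775 0.042 ] psi 89.95 tilt 0.01 F [-0.3  0.7 -0.6] w 0.0533 15.0
tool cm [ 0.02 -0.17 -0.  ]
```

```bash
python3 -m pendant '[{"jaw":0.9,"linear":[0,0,0],"twist":0},{"jaw":0.9,"linear":[0,0,0],"twist":0},{"jaw":0.9,"linear":[0,0,0],"twist":0},{"jaw":0.9,"linear":[0,0,0],"twist":0},{"jaw":0.9,"linear":[0,0,0],"twist":0},{"jaw":0.9,"linear":[0,0,-2],"twist":0},{"jaw":0.9,"linear":[0,0,-4],"twist":0},{"jaw":0.9,"linear":[0,0,-4],"twist":0},{"jaw":0.9,"linear":[0,0,-2.5],"twist":0},{"jaw":0.6,"linear":[-1.5,-1,0],"twist":0},{"jaw":0.6,"linear":[-3,-2.1,0],"twist":0},{"jaw":0.6,"linear":[-3,-2.1,0],"twist":0}]' >/dev/null
python3 -m pendant '[{"jaw":0.6,"linear":[-3,-2.1,0],"twist":0},{"jaw":0.6,"linear":[-3,-2.1,0],"twist":0},{"jaw":0.6,"linear":[-2.3,-1.6,0],"twist":0},{"jaw":0.6,"linear":[-1,-0.7,0],"twist":0},{"jaw":0.6,"linear":[0,0,0],"twist":0},{"jaw":0.6,"linear":[0,0,0],"twist":0},{"jaw":0.6,"linear":[0,0,0],"twist":0}]'
python3 g.py 0.5392 0.0095 0.062
python3 - <<'E'
from fit import *
S=shot("side"); W=cloud(*S).reshape(-1,3); cv2.imwrite("pics/side1.png",S[0]["color"])
print(fit(W,np.array([.539,.0095]),.014,.01,.095))
c,f=shot("top"); cv2.imwrite("pics/top2.png",c["color"])
E
```

```text
time: 23.08
position: [0.5414, 0.0104, 0.1673]
tool_rot: [0.707, 0.707, 0.001, 0.001]
ft_force: [-0.7, -0.2, -0.8]
grip_width: 0.0526
grip_force: 0.0
t 23.08 pos [0.5414 0.0104 0.1673] psi 89.98 tilt 0.12 F [-0.7 -0.2 -0.8] w 0.0526 0.0
tool cm [-0.09 -0.24 10.53]
(array([0.53881973, 0.0095158 ]), 426, np.float64(0.0005243284499439711))
```

View pics/side1.png

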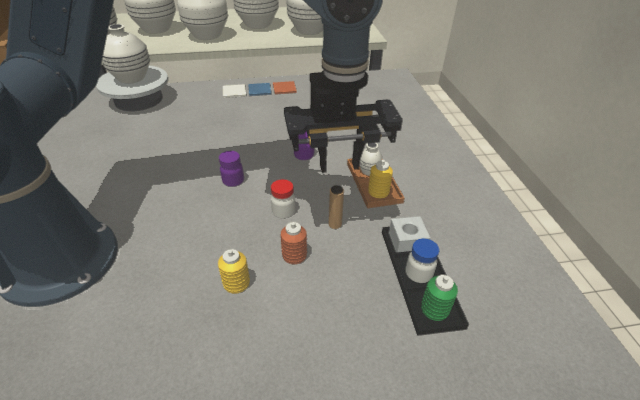

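All four kit objects stand upright in their compartments: yellow (381,180), vase (371,158), blue jar (423,260), green (440,297). The post is still at (336,207), so I grasp it now.

```bash
python3 -m pendant '[{"jaw":0.6,"linear":[-0.1,-0.2,2],"twist":0},{"jaw":0.6,"linear":[0,0,3],"twist":0},{"jaw":0.6,"linear":[0,0,3],"twist":0},{"jaw":0.6,"linear":[0,0,1.7],"twist":0},{"jaw":0.6,"linear":[0,0,0.8],"twist":0},{"jaw":0.6,"linear":[0,0,0],"twist":0},{"jaw":0,"linear":[0,0,0],"twist":0},{"jaw":0,"linear":[0,0,0],"twist":0},{"jaw":0,"linear":[0,0,0],"twist":0},{"jaw":0,"linear":[0,0,0],"twist":0},{"jaw":0,"linear":[0,0,0],"twist":0},{"jaw":0,"linear":[0,0,0],"twist":0}]' 20
python3 -m pendant '[{"jaw":0,"linear":[0,0,0],"twist":0},{"jaw":0,"linear":[0,0,0],"twist":0}]'
python3 g.py 0.6725 -0.0635 0.15
```

```text
time: 24.18
position: [0.5387, 0.0085, 0.063]
tool_rot: [0.707, 0.707, 0.001, 0.001]
ft_force: [-0.6, 0.8, 4.8]
grip_width: 0.0272
grip_force: 20.0
time: 24.35
position: [0.5387, 0.0085, 0.063]
tool_rot: [0.707, 0.707, 0.001, 0.001]
ft_force: [-0.7, -0.1, 5.5]
grip_width: 0.0268
grip_force: 20.0
t 24.35 pos [0.5387 0.0085 0.063 ] psi 89.95 tilt 0.11 F [-0.7 -0.1  5.5] w 0.0268 20.0
tool cm [-7.19 13.4  -8.67]
```

```bash
python3 -m pendant '[{"jaw":0,"linear":[0,0,-1],"twist":0},{"jaw":0,"linear":[0,0,-3],"twist":0},{"jaw":0,"linear":[0,0,-3],"twist":0},{"jaw":0,"linear":[0,0,-1],"twist":0},{"jaw":0,"linear":[-0.8,1.5,0],"twist":0},{"jaw":0,"linear":[-1.6,3,0],"twist":0},{"jaw":0,"linear":[-1.8,3.4,0],"twist":0},{"jaw":0,"linear":[-1.6,3,0],"twist":0},{"jaw":0,"linear":[-0.9,1.6,0],"twist":0},{"jaw":0,"linear":[-0.5,0.9,0.5],"twist":0},{"jaw":0,"linear":[0,0,1],"twist":0},{"jaw":0,"linear":[0,0,0.6],"twist":0}]' >/dev/null
python3 -m pendant '[{"jaw":0,"linear":[0,0,0],"twist":0},{"jaw":0,"linear":[0,0,0],"twist":0},{"jaw":0,"linear":[0,0,0],"twist":0}]'
cat > m.py <<'E'
from fit import *
S0=np.load("side0.npz")["W"].reshape(-1,3);T0=np.load("top0.npz")["W"].reshape(-1,3)
def block(W):
    q=(abs(W[:,2]-.044)<.003)&(np.hypot(W[:,0]-.672,W[:,1]+.063)<.05); P=W[q]
    r=cv2.minAreaRect((P[:,:2]*1000).astype(np.float32)); return len(P),np.array(r[0]).round(1),np.array(r[1]).round(1),round(r[2],1),(np.median(P[:,2])*1e3).round(1)
print("block top/side",block(T0),block(S0))
p=robot.get_obs()["position"]; print(p)
for n in ("top","side"):
    c,f=shot(n); W=cloud(c,f).reshape(-1,3); cv2.imwrite(f"pics/{n}_i.png",c["color"])
    for a,b in ((-.058,-.02),(-.058,-.04),(-.04,-.02)):
        try: r=fit(W,p[:2],.014,p[2]+a,p[2]+b); print(n,r[0].round(4),r[1],r[2].round(4))
        except Exception as e: print(n,"none")
E
python3 m.py; python3 g.py 0.6725 -0.0635 0.118
```

```text
time: 25.6
position: [0.6708, -0.0625, 0.1208]
tool_rot: [0.707, 0.707, -0.0, -0.001]
ft_force: [0.2, -0.1, -0.7]
grip_width: 0.0275
grip_force: 20.0
block top/side (935, array([672.5, -63.6]), array([60., 61.]), 88.0, np.float64(43.9)) (588, array([671.5, -65. ]), array([63.5, 61.4]), 88.2, np.float64(44.0))
[ 0.67075343 -0.06253071  0.12081368]
top [ 0.6708 -0.0625] 0 nan
top [ 0.6708 -0.0625] 0 nan
top [ 0.6708 -0.0625] 0 nan
side [ 0.6713 -0.0618] 216 0.0005
side [ 0.6711 -0.0617] 106 0.0005
side [ 0.6714 -0.0618] 110 0.0004
t 25.7 pos [ 0.6717 -0.0629  0.1215] psi 89.99 tilt 0.01 F [-0.4  0.3 -0.9] w 0.0274 20.0
tool cm [-0.06  0.08  0.35]
  return _methods._mean(a, axis=axis, dtype=dtype,
  ret = ret.dtype.type(ret / rcount)
```

```bash
cat > bore.py <<'E'
from fit import *
for n in ("top","side"):
    A=np.load(f"{n}0.npz"); W=A["W"]
    m=((abs(W[...,2]-.044)<.002)&(np.hypot(W[...,0]-.672,W[...,1]+.063)<.05)).astype(np.uint8)
    cs,h=cv2.findContours(m,cv2.RETR_CCOMP,cv2.CHAIN_APPROX_NONE)
    k=max((i for i in range(len(cs)) if h[0][i][3]>=0),key=lambda i:len(cs[i]))
    q=cs[k][:,0]; P=W[q[:,1],q[:,0]]; P=P[np.isfinite(P).all(1)]
    from scipy.optimize import least_squares
    s=least_squares(lambda p:np.hypot(P[:,0]-p[0],P[:,1]-p[1])-p[2],[.672,-.063,.017],loss="soft_l1",f_scale=.0007)
    # outer square: contour, half-pixel grown
    o=max((c for i,c in enumerate(cs) if h[0][i][3]<0),key=cv2.contourArea)[:,0]
    print(n,len(q),s.x.round(4),"plane centroid of hull",end=" ")
    hull=cv2.convexHull((W[o[:,1],o[:,0],:2]*1000).astype(np.float32)); M=cv2.moments(hull); print(M["m10"]/M["m00"],M["m01"]/M["m00"])
    u,v=q.mean(0).astype(int); c=A["C"][v-30:v+30,u-40:u+40]; cv2.imwrite(f"pics/bore_{n}.png",cv2.resize(c,None,fx=5,fy=5,interpolation=cv2.INTER_CUBIC))
E
python3 bore.py; python3 m.py 2>/dev/null; python3 g.py 0.6725 -0.0635 0.118
python3 -c "
import cv2,numpy as np
s=cv2.imread('pics/side_i.png')[130:310,330:500]; cv2.imwrite('pics/ins.png',cv2.resize(s,None,fx=3,fy=3,interpolation=cv2.INTER_CUBIC))"
```

```text
top 56 [ 0.6721 -0.0636  0.0161] plane centroid of hull 672.4249579601103 -63.466323570205745
side 41 [ 0.6716 -0.0656  0.0163] plane centroid of hull 671.2119144239216 -64.854136540125
block top/side (935, array([672.5, -63.6]), array([60., 61.]), 88.0, np.float64(43.9)) (588, array([671.5, -65. ]), array([63.5, 61.4]), 88.2, np.float64(44.0))
[ 0.67165674 -0.06294139  0.12154135]
top [ 0.6717 -0.0629] 0 nan
top [ 0.6717 -0.0629] 0 nan
top [ 0.6717 -0.0629] 0 nan
side [ 0.6718 -0.062 ] 222 0.0005
side [ 0.6719 -0.0621] 107 0.0004
side [ 0.6717 -0.0619] 115 0.0005
t 25.8 pos [ 0.672  -0.0632  0.1217] psi 89.97 tilt 0.04 F [ 0.2  0.3 -0.5] w 0.0275 20.0
tool cm [-0.03  0.05  0.37]
```

View pics/ins.png

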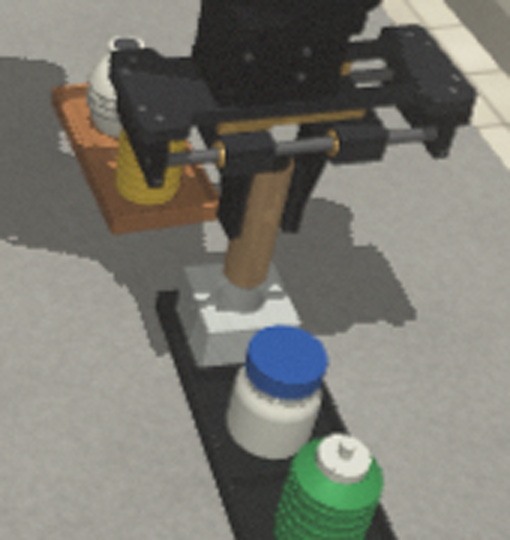

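The side crop shows the post held just above the bore mouth, about (245,290) in the crop. Averaging the camera measurements, I shift by (-0.6, -2) mm and go down gently while watching the force.

```bash
python3 -m pendant '[{"jaw":0,"linear":[-0.2,-0.06,0.5],"twist":0},{"jaw":0,"linear":[0,0,0.5],"twist":0},{"jaw":0,"linear":[0,0,0.5],"twist":0},{"jaw":0,"linear":[0,0,0.3],"twist":0},{"jaw":0,"linear":[0,0,0],"twist":0},{"jaw":0,"linear":[0,0,0],"twist":0}]'
python3 -m pendant '[{"jaw":0,"linear":[0,0,0.2],"twist":0},{"jaw":0,"linear":[0,0,0.2],"twist":0},{"jaw":0,"linear":[0,0,0],"twist":0},{"jaw":0,"linear":[0,0,0],"twist":0}]'
python3 g.py 0.6715 -0.0652 0.075
```

```text
time: 26.3
position: [0.6711, -0.0654, 0.1025]
tool_rot: [0.707, 0.707, -0.0, -0.0]
ft_force: [-0.5, 0.0, 0.3]
grip_width: 0.0276
grip_force: 20.0
time: 26.63
position: [0.6712, -0.0654, 0.0989]
tool_rot: [0.707, 0.707, -0.0, -0.0]
ft_force: [0.0, -0.1, -0.0]
grip_width: 0.0276
grip_force: 20.0
t 26.63 pos [ 0.6712 -0.0654  0.0989] psi 89.95 tilt 0.02 F [ 0.  -0.1 -0. ] w 0.0276 20.0
tool cm [0.02 0.03 2.39]
```

Eight millimetres into the bore with no force. Continue down.

```bash
python3 -m pendant '[{"jaw":0,"linear":[0,0,0.3],"twist":0},{"jaw":0,"linear":[0,0,0.3],"twist":0},{"jaw":0,"linear":[0,0,0.3],"twist":0},{"jaw":0,"linear":[0,0,0],"twist":0},{"jaw":0,"linear":[0,0,0],"twist":0}]'
python3 -m pendant '[{"jaw":0,"linear":[0,0,0.3],"twist":0},{"jaw":0,"linear":[0,0,0.3],"twist":0},{"jaw":0,"linear":[0,0,0.3],"twist":0},{"jaw":0,"linear":[0,0,0.3],"twist":0},{"jaw":0,"linear":[0,0,0],"twist":0},{"jaw":0,"linear":[0,0,0],"twist":0}]'
python3 g.py 0.6715 -0.0652 0.075
```

```text
time: 27.05
position: [0.6712, -0.0654, 0.0897]
tool_rot: [0.707, 0.707, -0.0, -0.0]
ft_force: [-0.3, 0.3, -1.4]
grip_width: 0.0277
grip_force: 20.0
time: 27.55
position: [0.6712, -0.0654, 0.0777]
tool_rot: [0.707, 0.707, -0.0, -0.0]
ft_force: [0.1, 0.3, -0.4]
grip_width: 0.0277
grip_force: 20.0
t 27.55 pos [ 0.6712 -0.0654  0.0777] psi 89.96 tilt 0.04 F [ 0.1  0.3 -0.4] w 0.0277 20.0
tool cm [0.02 0.03 0.27]
```

Just above the floor. Press lightly, release, rise and back away.

```bash
python3 -m pendant '[{"jaw":0,"linear":[0,0,0.2],"twist":0},{"jaw":0,"linear":[0,0,0.1],"twist":0},{"jaw":0,"linear":[0,0,0.1],"twist":0},{"jaw":0,"linear":[0,0,0],"twist":0}]'
python3 -m pendant '[{"jaw":0.6,"linear":[0,0,0],"twist":0},{"jaw":0.6,"linear":[0,0,0],"twist":0},{"jaw":0.6,"linear":[0,0,0],"twist":0},{"jaw":0.6,"linear":[0,0,0],"twist":0},{"jaw":0.6,"linear":[0,0,0],"twist":0},{"jaw":0.6,"linear":[0,0,-2],"twist":0},{"jaw":0.6,"linear":[0,0,-4],"twist":0},{"jaw":0.6,"linear":[0,0,-4],"twist":0},{"jaw":0.6,"linear":[0,0,-4],"twist":0},{"jaw":0.6,"linear":[0,0,-1],"twist":0}]'
python3 -m pendant '[{"jaw":0.6,"linear":[0,-2,0],"twist":0},{"jaw":0.6,"linear":[0,-4,0],"twist":0},{"jaw":0.6,"linear":[0,-4,0],"twist":0},{"jaw":0.6,"linear":[0,-4,0],"twist":0},{"jaw":0.6,"linear":[0,-4,0],"twist":0},{"jaw":0.6,"linear":[0,-4,0],"twist":0},{"jaw":0.6,"linear":[0,-2,0],"twist":0},{"jaw":0.6,"linear":[0,0,0],"twist":0},{"jaw":0.6,"linear":[0,0,0],"twist":0}]'
python3 - <<'E'
from fit import *
S=shot("side");c,f=shot("top"); Ws=cloud(*S).reshape(-1,3);Wt=cloud(c,f).reshape(-1,3)
I=np.vstack([S[0]["color"],c["color"]]); cv2.imwrite("pics/end.png",cv2.resize(I,(480,600),interpolation=cv2.INTER_AREA))
for n,W in(("s",Ws),("t",Wt)):
  for k,p,r,a,b in (("post",(.6715,-.065),.014,.05,.105),("green",(.668,-.222),.0243,.02,.062),("blue",(.669,-.141),.026,.02,.07),("yellow",(.659,.0965),.0243,.02,.062),("vase",(.657,.1775),.027,.025,.046),("terra",(.4447,-.0587),.0243,.01,.06),("red",(.437,.073),.026,.01,.066)):
    q=np.hypot(W[:,0]-p[0],W[:,1]-p[1])<.02
    print(n,k,fit(W,np.array(p),r,a,b)[:2],"top",np.nanmax(W[q,2],initial=0).round(4))
E
```

```text
time: 27.88
position: [0.6714, -0.0655, 0.0751]
tool_rot: [0.707, 0.707, 0.0, 0.0]
ft_force: [-1.3, 0.4, 3.9]
grip_width: 0.0274
grip_force: 20.0
time: 28.72
position: [0.6751, -0.0663, 0.2317]
tool_rot: [0.707, 0.707, 0.003, 0.006]
ft_force: [0.9, 0.2, 1.4]
grip_width: 0.0525
grip_force: 0.0
time: 29.47
position: [0.4309, -0.0653, 0.2243]
tool_rot: [0.708, 0.706, 0.0, 0.0]
ft_force: [1.1, -0.4, 0.8]
grip_width: 0.0523
grip_force: 0.0
s post (array([ 0.67144448, -0.06453286]), 321) top 0.1138
s green (array([ 0.66849554, -0.22226718]), 482) top 0.0938
s blue (array([ 0.66965638, -0.1405373 ]), 573) top 0.077
s yellow (array([0.65874234, 0.09726553]), 328) top 0.0935
s vase (array([0.65763924, 0.1774194 ]), 106) top 0.0817
s terra (array([ 0.44452196, -0.05856645]), 454) top 0.3895
s red (array([0.43693268, 0.07291478]), 494) top 0.0722
t post (array([ 0.67221873, -0.06416111]), 195) top 0.1145
t green (array([ 0.66948558, -0.22235291]), 308) top 0.0934
t blue (array([ 0.67110746, -0.14292788]), 363) top 0.0769
t yellow (array([0.65955723, 0.09753324]), 187) top 0.0937
t vase (array([0.65812934, 0.17784517]), 127) top 0.0816
t terra (array([ 0.44537391, -0.05895201]), 93) top 0.5527
t red (array([0.43726552, 0.0734794 ]), 79) top 0.0724
```

View pics/end.png

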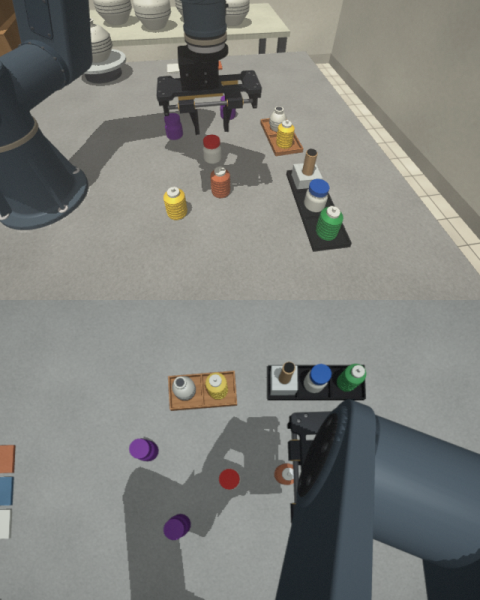

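All items stand in their trays, the post is home in the bore (side image 310,162), and the bystanders have not moved. Handing in.

```bash
python3 -m pendant '[{"jaw":0.6,"linear":[0,0,0],"twist":0},{"jaw":0.6,"linear":[0,0,0],"twist":0},{"jaw":0.6,"linear":[0,0,0],"twist":0}]' >/dev/null; python3 -c "
from rig import robot
print(robot.hand_in())"
```

```text
the job is handed in; nothing more can be done
None
```

Both kits are made up, the post is fully home in the bore, and the terracotta bottle and red-lidded jar have not moved; I handed the job in at about 30 s of the 118 s, and the hand-in gave no verdict.

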